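Make up two stacked pottery sets for packing

ROBOT

A 7-joint arm with a two-finger parallel gripper is mounted at the origin on the work surface. World frame = base frame: x ahead of the robot, y to its left, z up, the work surface at z = 0. Lengths are in m, angles in rad, forces in N, time in s.
With the tool pointing down it reaches from about 0.4 to 0.85 m from the base axis. Payload 10.4 kg.
Tool frame: the origin (TCP) lies at the very end of the fingers, on their centre line; the grasp point (between the pads) lies 19 mm behind it; z points along the fingers, y is the direction in which the jaws open and shut (so a half turn about z gives the same grasp; the last joint's range is limited). The gripper opens to 87 mm and grips with 3 to 60 N. Pads are 19 mm wide; open, the fingers measure 117 mm over their backs; the gripper's body (75 mm by 190 mm) begins 51 mm behind the grasp point.
Start: joints at [1.255, 0.332, -0.065, 1.46, 0.022, 1.35, -0.088], TCP at [0.18, -0.598, 0.223] pointing down, gripper open.
Joint ranges: [-2.6, 2.6], [-0.5, 2.12], [-1.47, 1.34], [0.16, 2.42], [-1.27, 4.41], [0.06, 2.06], [-2.6, 2.6]. Speed limits (rad/s): [2.22, 2.22, 2.79, 2.79, 3.14, 3.14, 3.14].

INTERFACE

Orientations are given as a unit quaternion [x, y, z, w].
In Python, from bench import read_state, camera, close_job gives the robot as it stands.
- The arm moves only by the shell command python3 -m inch 'ROWS' [OPENING] [FORCE]. ROWS is JSON, a list of rows, each a list of 6 numbers: the shift along the tool's x, y, z as a fraction of full scale, then the turn, a rotation vector about the tool's x, y, z as a fraction of full scale. In form: [[tx, ty, tz, ax, ay, az], ...]. A call has 1 to 5 rows; each row shifts and turns the commanded pose from where the row before left it, along the tool's axes as they then stand; what a row does not reach is not made up. Full scale, the value 1, is 0.04 m for a shift and 120 degrees for a turn. A row lasts 1/8 s, in which the tool goes at most 62.5 mm and 10.7 degrees, less where a joint would pass 70% of its speed; a pose out of reach is approached as far as the arm can. A call with a number of a shift or a turn outside -1 to 1 is refused whole. A call with a gripper value outside its range is refused whole. OPENING is the opening, from -1 (shut) to 1 (fully open), so that 0 is half open, set as the call begins (- or left out, the last holds). The fingers move at their own pace and stop on an object; FORCE is the grip in N (left out, the last holds). Time passes only in rows, so rows that do not move let the fingers close. It gives the time, the measured TCP pose, the force and the opening at its end, in the units of the state.
- read_state(): the state, without advancing time (a new reading comes with each control period).
- camera(name): name is "scene" or "top" or "wrist"; returns a dict with "img" (384x512x3 uint8, red, green, blue), "depth" (384x512 float32, m along the optical axis (not along the pixel's ray), 0 where there is no reading), "fx", "fy", "cx", "cy" (pixels), "position" and "orientation" of the camera in the world; the wrist camera has in their place "tool_from_camera" (4x4, takes a point from camera to tool coordinates, whose origin is the TCP and whose axes are the flange's). Camera axes: x right, y down, z forward; pixel columns grow to the right and rows downward; lengths in m; the calibration is good to about 2 mm. A picture is of the moment at which its call begins: read the wrist's pose just before it.
- close_job(): hands the job in, once; it reports no verdict.
The state is a dict: "time": time; "joint_positions": joint angles; "joint_vel": joint speeds; "joint_torque": joint torques, N m; "ee_pos": TCP position; "eef_rot": TCP orientation; "ft_force": force on the tool from outside, world axes, zero at the start; "torque": the same for the moment, N m; "width": finger opening in m.
Only numpy, scipy, OpenCV 4.12 (cv2) and the standard library are available. Lean on these libraries where they do the work, as an engineer would, in place of code of your own. Each camera call takes 0.05 s, during which the arm holds its last target.

TASK

Make up two pottery sets: in the middle of the round red board put the brown pot, stack the cream pot on it and close that with the brown lid; in the middle of the dark slate tile put the blue pot and close it with the blue lid. Every piece must sit level and fully down in the one below, and be set down gently, not dropped. Leave the vase, the tumbler and the pile of saucers where they stand.

Things in the scene. Friction and masses are not known exactly. Their poses are not given: they have to be found in the camera images.
- red_disc: flat round red board, 110 mm in diameter, 8 mm thick, fixed to the table. Origin: centre of its underside; its top is 8 mm higher.
- slate_tile: flat square dark grey slate tile, 105 x 105 mm, 8 mm thick, fixed to the table. Origin: centre of its underside; its top is 8 mm higher.
- brown_pot: round glazed stoneware pot, open at the top, brown outside and inside, 64 mm in diameter and 42 mm tall; straight outer wall, 4 mm thick (mouth 56 mm wide). A clay-coloured foot 44 mm in diameter and 5 mm tall stands under it and drops into the mouth of a pot below, with 6 mm of play all round; the pot then rests on that rim, its underside 37 mm above the underside of the lower pot. Origin: centre of the underside of the foot, z up. 0.10 to 0.19 kg.
- cream_pot: round glazed stoneware pot, open at the top, cream outside and inside, 64 mm in diameter and 42 mm tall; straight outer wall, 4 mm thick (mouth 56 mm wide). A clay-coloured foot 44 mm in diameter and 5 mm tall stands under it and drops into the mouth of a pot below, with 6 mm of play all round; the pot then rests on that rim, its underside 37 mm above the underside of the lower pot. Origin: centre of the underside of the foot, z up. 0.10 to 0.19 kg.
- blue_pot: round glazed stoneware pot, open at the top, blue outside and inside, 64 mm in diameter and 42 mm tall; straight outer wall, 4 mm thick (mouth 56 mm wide). A clay-coloured foot 44 mm in diameter and 5 mm tall stands under it and drops into the mouth of a pot below, with 6 mm of play all round; the pot then rests on that rim, its underside 37 mm above the underside of the lower pot. Origin: centre of the underside of the foot, z up. 0.10 to 0.19 kg.
- brown_lid: round glazed lid, brown: a disc 64 mm in diameter and 6 mm thick with an upright knob 24 mm in diameter and 22 mm tall on its middle, and under it a clay-coloured plug 44 mm in diameter and 5 mm tall that drops into the mouth of a pot (6 mm of play all round; the lid origin is then 37 mm above the pot origin). It lies on the table knob up. Origin: centre of the underside of the plug, z up; the disc spans 5 to 11 mm above it, the knob 11 to 33 mm. 0.06 to 0.13 kg.
- blue_lid: round glazed lid, blue: a disc 64 mm in diameter and 6 mm thick with an upright knob 24 mm in diameter and 22 mm tall on its middle, and under it a clay-coloured plug 44 mm in diameter and 5 mm tall that drops into the mouth of a pot (6 mm of play all round; the lid origin is then 37 mm above the pot origin). It lies on the table knob up. Origin: centre of the underside of the plug, z up; the disc spans 5 to 11 mm above it, the knob 11 to 33 mm. 0.06 to 0.13 kg.
- vase: bystander: green bottle-shaped vase, 66 mm in diameter, 100 mm tall, loose. Origin: centre of its underside.
- tumbler: bystander: black handleless tumbler, 68 mm in diameter, 80 mm tall, loose. Origin: centre of its underside.
- saucers: bystander: pile of cream saucers with an amber ring, 90 mm in diameter, 39 mm tall, one loose body. Origin: centre of its underside.

How it is judged:
By the outcome, as a careful person would: the job done as asked, in the order asked, and still so for the second after the job is handed in, with the robot touching nothing.
It also fails if it takes over 128 s, if anything falls off the work surface, if the arm or the gripper's body presses on something with over 40 N, if the wrist force passes 120 N, or if a joint passes its speed limit or range.

## Working session

There is one attempt and no reset: what is moved stays moved. The work goes in short steps, Python scripts to look and compute and a shell command to move; the robot and the scene stay as the last step left them, time stands still between calls to the robot, and variables do not carry over. Pictures are saved under pics/ and viewed, and the job is handed in when it is done.

```bash
ls; mkdir -p pics
python3 - <<'E'
from bench import read_state, camera
import cv2,numpy as np
s=read_state(); print({k:np.round(v,3) for k,v in s.items()})
for n in ("scene","top"):
    c=camera(n); cv2.imwrite(f"pics/{n}0.png",c["img"][:,:,::-1]); print(n,c["fx"],c["cx"],c["cy"],c["position"],c["orientation"])
E
```

```text
pics
{'time': np.float64(0.0), 'joint_positions': array([ 1.255,  0.333, -0.065,  1.461,  0.022,  1.35 , -0.089]), 'joint_vel': array([ 0.001,  0.001,  0.001, -0.   ,  0.   ,  0.   ,  0.   ]), 'joint_torque': array([ 1.0000e-03, -6.2324e+01,  2.5000e-02, -3.8990e+01, -6.1000e-02,
        4.0000e-02,  0.0000e+00]), 'ee_pos': array([ 0.18 , -0.598,  0.222]), 'eef_rot': array([ 0.989,  0.146, -0.   , -0.001]), 'ft_force': array([-0.451, -1.07 , -0.203]), 'torque': array([0.028, 0.031, 0.023]), 'width': np.float64(0.087)}
scene 372.63745889130655 255.87397705915112 193.6215909168368 [1.02019199 0.43370325 0.51345727] [ 0.37299373  0.80719296 -0.42049697 -0.18027063]
top 391.07083460090007 256.09018768950716 190.08828955612745 [0.4447593  0.01033742 0.86694619] [-0.69782316  0.71494889 -0.02762719  0.03358079]
```

View pics/scene0.png

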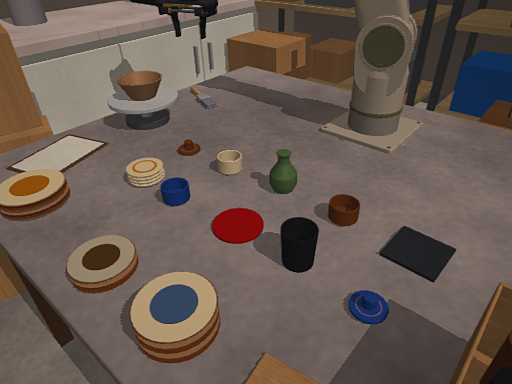

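View pics/top0.png

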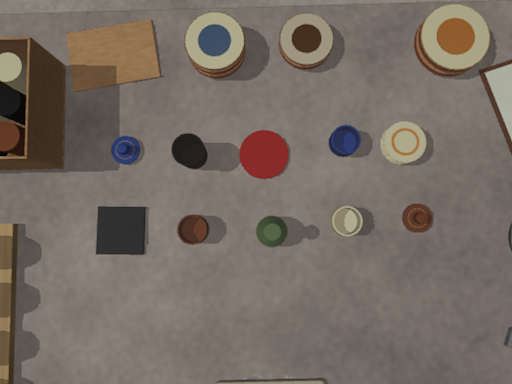

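The overhead view shows the red disc at (264,155), slate at (121,231), brown pot at (193,230), cream pot at (347,221) and brown lid at (417,218). It also shows the blue pot at (344,141), blue lid at (126,150), vase at (271,231), tumbler at (189,151) and saucers at (403,143). Next I'll measure positions.

```bash
cat > h.py <<'E'
import numpy as np,cv2
from scipy.spatial.transform import Rotation as R
from bench import read_state,camera
def pts(c):
    d=c["depth"]; v,u=np.mgrid[:384,:512]
    P=np.stack([(u-c["cx"])/c["fx"]*d,(v-c["cy"])/c["fy"]*d,d],-1)
    return P@R.from_quat(c["orientation"]).as_matrix().T+np.array(c["position"])
def ray(c,uv,z):
    d=R.from_quat(c["orientation"]).apply([(uv[0]-c["cx"])/c["fx"],(uv[1]-c["cy"])/c["fy"],1]); p=np.array(c["position"])
    return p+d*(z-p[2])/d[2]
def circ(P,win,zlo,zhi):
    u0,v0,u1,v1=win; Q=P[v0:v1,u0:u1].reshape(-1,3); Q=Q[(Q[:,2]>zlo)&(Q[:,2]<zhi)]
    (x,y),r=cv2.minEnclosingCircle(Q[:,:2].astype(np.float32))
    return np.round([x,y,r,np.median(Q[:,2])],4),len(Q)
def st():
    s=read_state(); r=R.from_quat(s["eef_rot"]).as_matrix()
    print("t",round(float(s["time"]),2),"pos",np.round(s["ee_pos"],4),"x",np.round(r[:,0],3),"z",np.round(r[:,2],3),"F",np.round(s["ft_force"],1),"w",round(float(s["width"]),4),"q",np.round(s["joint_positions"],2))
    return s
E
python3 - <<'E'
from h import *
c=camera("top");P=pts(c); hsv=cv2.cvtColor(c["img"],cv2.COLOR_RGB2HSV)
print("table z",np.median(P[280:340,100:400,2]))
def w(u,v,r=32): return (u-r,v-r,u+r,v+r)
for n,u,v,lo,hi in [("brown_pot",193,230,.036,.05),("cream",347,221,.036,.05),("blue_pot",344,141,.036,.05),("brown_lid",417,218,.027,.045),("blue_lid",126,150,.027,.045),("brown_lid disc",417,218,.007,.016),("blue_lid disc",126,150,.007,.016),("saucers",403,143,.034,.045),("tumbler",189,151,.07,.09),("vase",271,231,.09,.11),("disc",264,155,.005,.015),("slate",121,231,.005,.015)]:
    try: print(n,*circ(P,w(u,v),lo,hi))
    except Exception as e: print(n,"none")
H,S,V=[hsv[...,i].astype(int) for i in range(3)]
def blob(m,u,v,z,n,quad=False):
    k,l,st_,ce=cv2.connectedComponentsWithStats(m.astype(np.uint8)); i=l[v,u]
    cn=max(cv2.findContours((l==i).astype(np.uint8),0,1)[0],key=cv2.contourArea)
    (cx,cy),(a,b),an=cv2.minAreaRect(cn) if quad else cv2.fitEllipse(cn)
    print(n,"px",round(cx,1),round(cy,1),round(a,1),round(b,1),np.round(ray(c,(cx,cy),z),4),"cc",np.round(ray(c,ce[i],z),4),st_[i])
blob((S>150)&((H<6)|(H>174))&(V>90),264,155,.008,"disc")
blob((V<60)&(S<80),121,231,.008,"slate",True)
blob((S>120)&(H>105)&(H<130),126,150,.011,"bluelid")
blob((S>110)&(H<15),417,218,.011,"brownlid")
blob((S>110)&(H<15),193,230,.042,"brownpot")
blob((S>120)&(H>105)&(H<130),344,141,.042,"bluepot")
blob((S>30)&(H>15)&(H<40)&(V>100),347,221,.042,"cream")
E
```

```text
table z -0.00042174039092984783
brown_pot [0.4361 0.1535 0.0321 0.0413] 184
cream [ 0.4471 -0.1733  0.032   0.0413] 194
blue_pot [ 0.6205 -0.1789  0.0324  0.0412] 196
brown_lid [ 0.4496 -0.3319  0.0117  0.0328] 101
blue_lid [0.6164 0.3052 0.012  0.032 ] 96
brown_lid disc [ 0.4496 -0.3327  0.0323  0.0109] 551
blue_lid disc [0.6162 0.3056 0.032  0.0106] 509
saucers [ 0.6128 -0.3051  0.0454  0.0387] 1359
tumbler [0.6005 0.1537 0.0339 0.0789] 242
vase [ 0.4289 -0.014   0.0168  0.0996] 231
disc [ 0.5994 -0.0025  0.055   0.0077] 1791
slate [0.4409 0.3162 0.0742 0.0076] 2173
disc px 263.5 154.0 46.7 47.5 [ 0.5994 -0.0017  0.008 ] cc [ 0.5995 -0.0017  0.008 ] [ 240  131   48   48 1812]
slate px 120.5 230.0 46.0 49.0 [0.4389 0.316  0.008 ] cc [0.4389 0.3159 0.008 ] [  96  207   50   47 2222]
bluelid px 124.5 149.3 14.6 15.5 [0.6174 0.3072 0.011 ] cc [0.6176 0.3078 0.011 ] [117 142  16  16 179]
brownlid px 416.8 217.6 27.1 28.5 [ 0.4505 -0.3315  0.011 ] cc [ 0.4505 -0.3315  0.011 ] [403 204  29  28 645]
brownpot px 192.1 229.1 28.6 29.0 [0.4375 0.1529 0.042 ] cc [0.4378 0.1511 0.042 ] [178 215  29  29 638]
bluepot px 345.2 139.4 27.7 29.0 [ 0.6204 -0.1764  0.042 ] cc [ 0.6181 -0.1747  0.042 ] [330 125  31  29 577]
cream px 345.7 220.7 30.4 33.3 [ 0.4473 -0.1701  0.042 ] cc [ 0.4474 -0.1701  0.042 ] [329 205  34  32 836]
```

```bash
python3 -m inch '[[1,0,0,0,0,-0.08],[1,0,0,0,0,-0.08],[1,0,0,0,0,-0.08],[1,0,0,0,0,-0.08],[1,0,0,0,0,-0.08]]' 1 && python3 -c "from h import *;st()"
```

```text
time: 0.78
ee_pos: [0.3388, -0.483, 0.2222]
eef_rot: [0.843, 0.538, 0.0, -0.0]
ft_force: [0.0, -0.6, -0.6]
width: 0.0872
t 0.78 pos [ 0.3388 -0.483   0.2222] x [0.421 0.907 0.   ] z [-0.  0. -1.] F [ 0.  -0.6 -0.6] w 0.0872 q [ 1.11  0.27 -0.28  1.55  0.08  1.34  0.39]
```

```bash
python3 -m inch '[[0.5,0.8,0,0,0,-0.08],[0.6,0.7,0,0,0,-0.08],[1,0,0,0,0,-0.04],[0,0,0,0,0,0]]' && python3 -c "from h import *;st()"
```

```text
time: 1.27
ee_pos: [0.4144, -0.4213, 0.2226]
eef_rot: [0.713, 0.701, 0.0, -0.0]
ft_force: [-0.1, -0.9, -0.1]
width: 0.087
t 1.27 pos [ 0.4144 -0.4213  0.2226] x [0.016 1.    0.001] z [ 0.     0.001 -1.   ] F [-0.1 -0.9 -0.1] w 0.087 q [ 1.03  0.28 -0.39  1.54  0.11  1.34  0.62]
```

```bash
python3 -m inch '[[1,0.1,0,0,0,-0.01],[1,0.1,0,0,0,0],[1,0.1,0,0,0,0],[1,0.1,0,0,0,0],[1,0.1,0,0,0,0]]' >/dev/null; python3 -m inch '[[1,0,0,0,0,0],[1,0,0,0,0,0],[1,0,0,0,0,0],[1,0,0,0,0,0],[1,0,0,0,0,0]]' > /dev/null;  python3 -m inch '[[1,0,0,0,0,0],[1,0,0,0,0,0],[1,0,0,0,0,0],[1,0,0,0,0,0],[0,0,0,0,0,0]]' && python3 -c "from h import *;st()"
```

```text
time: 3.15
ee_pos: [0.4339, 0.1378, 0.2228]
eef_rot: [0.706, 0.708, 0.001, -0.0]
ft_force: [0.4, 0.2, 0.1]
width: 0.087
t 3.15 pos [0.4339 0.1378 0.2228] x [-0.003  1.     0.001] z [ 0.     0.001 -1.   ] F [0.4 0.2 0.1] w 0.087 q [ 0.55 -0.   -0.93  1.85 -0.    1.3  -0.38]
```

```bash
cat >> h.py <<'E'
def wrist(name=None):
    s=read_state(); c=camera("wrist"); T=np.array(c["tool_from_camera"]); A=R.from_quat(s["eef_rot"]).as_matrix()
    c["orientation"]=R.from_matrix(A@T[:3,:3]).as_quat(); c["position"]=A@T[:3,3]+np.array(s["ee_pos"])
    if name: cv2.imwrite(name,c["img"][:,:,::-1])
    return c
def bycol(P,xy,rad,zlo,zhi):
    Q=P.reshape(-1,3); Q=Q[(Q[:,2]>zlo)&(Q[:,2]<zhi)&(np.hypot(Q[:,0]-xy[0],Q[:,1]-xy[1])<rad)]
    (x,y),r=cv2.minEnclosingCircle(Q[:,:2].astype(np.float32)); return np.round([x,y,r,np.median(Q[:,2])],4),len(Q)
E
python3 - <<'E'
from h import *
c=wrist("pics/w1.png");P=pts(c); print(c["position"]); print(bycol(P,(.436,.1535),.05,.036,.05))
E
```

```text
[0.43435365 0.2224111  0.3861585 ]
(array([0.4387, 0.1557, 0.032 , 0.0427]), 704)
```

View pics/w1.png

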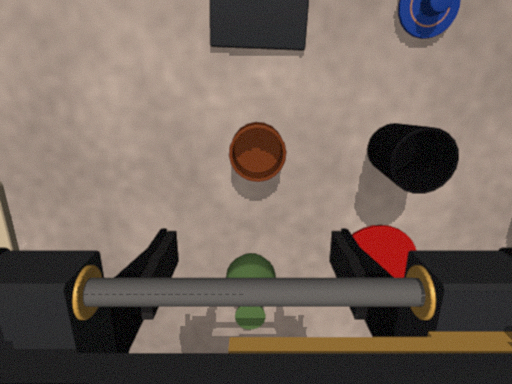

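```bash
python3 -m inch '[[0.41,0.09,0,0,0,0],[0,0,1,0,0,0],[0,0,1,0,0,0],[0,0,1,0,0,0],[0,0,1,0,0,0]]' >/dev/null; python3 -m inch '[[0,0,0.6,0,0,0],[0,0,0.4,0,0,0],[0,0,0.3,0,0,0],[0,0,0,0,0,0]]' && python3 -c "from h import *;st()"
```

```text
time: 4.32
ee_pos: [0.4375, 0.1515, 0.0103]
eef_rot: [0.707, 0.707, -0.0, -0.0]
ft_force: [0.3, -0.4, 0.1]
width: 0.0872
t 4.33 pos [0.4375 0.1515 0.0103] x [ 0.001  1.    -0.   ] z [-0.001 -0.    -1.   ] F [ 0.3 -0.4  0.1] w 0.0872 q [ 0.36  0.36 -0.88  2.05  0.36  0.89 -0.71]
```

```bash
python3 -m inch '[[0.07,0,0,0,0,0],[0,0,0,0,0,0]]' >/dev/null; python3 -m inch '[[0,0,0,0,0,0],[0,0,0,0,0,0],[0,0,0,0,0,0],[0,0,0,0,0,0]]' -1 20 >/dev/null;python3 -m inch '[[0,0,0,0,0,0],[0,0,0,0,0,0]]' && python3 -c "from h import *;st()
c=wrist();P=pts(c); print(bycol(P,(.436,.1535),.05,.036,.06));c=camera('top');print(bycol(pts(c),(.436,.1535),.04,.036,.05))"
```

```text
time: 5.32
ee_pos: [0.4376, 0.1546, 0.0106]
eef_rot: [0.707, 0.707, -0.0, 0.0]
ft_force: [-0.1, -0.7, 1.1]
width: 0.064
t 5.33 pos [0.4376 0.1546 0.0106] x [ 0.  1. -0.] z [ 0. -0. -1.] F [-0.1 -0.7  1.1] w 0.064 q [ 0.36  0.36 -0.88  2.05  0.36  0.89 -0.72]
(array([0.4381, 0.1655, 0.0465, 0.0428]), 5391)
(array([0.4414, 0.1309, 0.0217, 0.0408]), 32)
```

```bash
python3 -m inch '[[0,0,-0.3,0,0,0],[0,0,-0.7,0,0,0],[0,0,-1,0,0,0],[0,0,-1,0,0,0],[0,0,-1,0,0,0]]' >/dev/null; python3 -m inch '[[-1,1,0,0,0,0],[-1,1,0,0,0,0],[-1,1,0,0,0,0],[-0.6,1,0,0,0,0],[0,0,0,0,0,0]]'
python3 - <<'E'
from h import *
st()
c=wrist("pics/w2.png");P=pts(c)
Q=P[...,2]; print(np.median(Q))
for n,z in (("disc",.008),):
    hsv=cv2.cvtColor(c["img"],cv2.COLOR_RGB2HSV); m=((hsv[...,1]>150)&((hsv[...,0]<4)|(hsv[...,0]>175))).astype(np.uint8)
    k,l,s,ce=cv2.connectedComponentsWithStats(m); i=1+np.argmax(s[1:,4]); print(s[i],ray(c,ce[i],z))
E
```

```text
time: 6.68
ee_pos: [0.599, 0.0078, 0.17]
eef_rot: [0.709, 0.705, 0.0, -0.001]
ft_force: [-0.5, 0.5, -1.1]
width: 0.0643
t 6.67 pos [0.599  0.0078 0.17  ] x [0.005 1.    0.001] z [-0.001  0.001 -1.   ] F [-0.5  0.5 -1.1] w 0.0643 q [ 0.55  0.43 -0.82  1.57  0.32  1.29 -0.32]
0.0026943177931360307
[ 205  129  102   79 5565] [0.60203393 0.0158862  0.008     ]
```

View pics/w2.png

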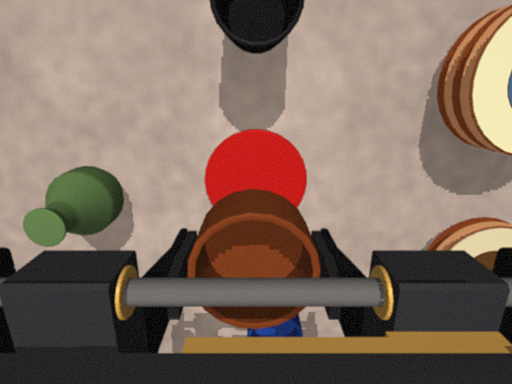

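```bash
cat >> h.py <<'E'
from scipy.optimize import least_squares
def fitc(xy,r):
    f=lambda p:np.hypot(xy[:,0]-p[0],xy[:,1]-p[1])-r
    s=least_squares(f,xy.mean(0),loss="soft_l1",f_scale=.001); return np.round(s.x,4),round(float(np.sqrt(np.mean(s.fun**2))),4)
E
python3 - <<'E'
from h import *
c=wrist();hsv=cv2.cvtColor(c["img"],cv2.COLOR_RGB2HSV); m=((hsv[...,1]>150)&((hsv[...,0]<4)|(hsv[...,0]>175))).astype(np.uint8)
m[:, :]=m; k,l,s,ce=cv2.connectedComponentsWithStats(m); i=1+np.argmax(s[1:,4])
cn=max(cv2.findContours((l==i).astype(np.uint8),0,1)[0],key=cv2.contourArea)[:,0]
cn=cn[cn[:,1]<188]; W=np.array([ray(c,u,.008)[:2] for u in cn]); print("disc",fitc(W,.055))
P=pts(c); s=read_state(); zr=s["ee_pos"][2]+.0314
q=P[...,2]; mm=(abs(q-zr)<.004)
mm[:, :190]=0; mm[:,322:]=0; mm[:215]=0; mm[277:]=0
v,u=np.nonzero(mm); print(len(u),zr)
# outer rim: left/right outermost pixel of each row
o=[]
for r in range(225,277):
    x=u[v==r]
    if len(x): o+= [(x.min(),r),(x.max(),r)]
W=np.array([P[r,x,:2] for x,r in o]); print("pot", fitc(W,.032), W[:,0].min(),W[:,0].max())
E
```

```text
disc (array([ 0.6017, -0.0011]), 0.0009)
1725 0.2020008490140947
pot (array([0.599 , 0.0104]), 0.0007) 0.5683346043642952 0.631793063713303
```

```bash
python3 -m inch '[[-0.27,0.05,0,0,0,0],[0,0,1,0,0,0],[0,0,1,0,0,0],[0,0,1,0,0,0],[0,0,0.4,0,0,0]]' >/dev/null; python3 -m inch '[[0,0,0,0,0,0],[0,0,0,0,0,0]]' && python3 -c "from h import *;st()"
```

```text
time: 7.65
ee_pos: [0.6006, -0.0, 0.0364]
eef_rot: [0.707, 0.707, 0.001, 0.001]
ft_force: [0.6, -1.1, 0.1]
width: 0.0645
t 7.65 pos [ 0.6006 -0.      0.0364] x [ 0.  1. -0.] z [ 0.003 -0.    -1.   ] F [ 0.6 -1.1  0.1] w 0.0645 q [ 0.51  0.57 -0.75  1.69  0.44  1.06 -0.38]
```

```bash
python3 -m inch '[[-0.08,0,0,0,0.0,0],[0,0,0.2,0,0,0],[0,0,0.15,0,0,0],[0,0,0,0,0,0]]' && python3 -c "from h import *;st()"; python3 -m inch '[[0,0,0.03,0,0,0],[0,0,0.03,0,0,0],[0,0,0,0,0,0]]'
```

```text
time: 8.15
ee_pos: [0.5989, -0.0033, 0.0198]
eef_rot: [0.707, 0.707, -0.0, -0.0]
ft_force: [-0.0, 0.6, -1.8]
width: 0.0642
t 8.15 pos [ 0.5989 -0.0033  0.0198] x [0. 1. 0.] z [-0.001  0.    -1.   ] F [-0.   0.6 -1.8] w 0.0642 q [ 0.51  0.59 -0.74  1.7   0.45  1.03 -0.39]
time: 8.52
ee_pos: [0.5997, -0.0033, 0.0187]
eef_rot: [0.707, 0.707, 0.0, 0.0]
ft_force: [-2.6, -0.2, 4.2]
width: 0.0646
```

```bash
python3 -m inch '[[0,0,0,0,0,0],[0,0,0,0,0,0],[0,0,0,0,0,0],[0,0,0,0,0,0]]' 1 && python3 -m inch '[[0,0,-0.3,0,0,0],[0,0,-0.7,0,0,0],[0,0,-1,0,0,0],[0,0,-1,0,0,0],[0,0,-1,0,0,0]]' && python3 -m inch '[[-1,0,0,0,0,0],[-1,-0.6,0,0,0,0],[-1,-1,0,0,0,0],[-1,-1,0,0,0,0],[0,-1,0,0,0,0]]'
python3 - <<'E'
from h import *
st(); c=camera("top"); cv2.imwrite("pics/top1.png",c["img"][:,:,::-1]); P=pts(c)
print("pot",bycol(P,(.5997,-.003),.045,.044,.056))
print("cream",bycol(P,(.447,-.173),.045,.036,.05))
c=wrist(); P=pts(c); print("cream wr",bycol(P,(.447,-.173),.045,.036,.05));
E
```

```text
time: 9.02
ee_pos: [0.5995, -0.0034, 0.0181]
eef_rot: [0.707, 0.707, -0.0, 0.0]
ft_force: [0.0, -0.4, -0.1]
width: 0.0861
time: 9.65
ee_pos: [0.5994, -0.0032, 0.1805]
eef_rot: [0.707, 0.707, 0.0, 0.0]
ft_force: [0.3, 0.1, 0.3]
width: 0.0864
time: 10.28
ee_pos: [0.4538, -0.1663, 0.1787]
eef_rot: [0.709, 0.705, -0.0, 0.0]
ft_force: [-0.1, 0.8, -0.3]
width: 0.087
t 10.28 pos [ 0.4538 -0.1663  0.1787] x [ 0.005  1.    -0.001] z [ 0.001 -0.001 -1.   ] F [-0.1  0.8 -0.3] w 0.087 q [ 1.03  0.12 -0.81  1.85  0.09  1.21  0.19]
pot (array([ 0.5979, -0.0046,  0.0321,  0.0494]), 183)
cream (array([ 0.4469, -0.1734,  0.0322,  0.0413]), 158)
cream wr (array([ 0.4487, -0.1713,  0.0322,  0.0426]), 913)
```

```bash
python3 -m inch '[[-0.13,-0.13,0,0,0,0],[0,0,1,0,0,0],[0,0,1,0,0,0],[0,0,1,0,0,0],[0,0,0.6,0,0,0]]' >/dev/null; python3 -m inch '[[0,0,0.3,0,0,0],[0,0,0.25,0,0,0],[0,0,0,0,0,0],[0,0,0,0,0,0]]' && python3 -c "from h import *;st()"
```

```text
time: 11.5
ee_pos: [0.4508, -0.1687, 0.0129]
eef_rot: [0.707, 0.707, 0.0, 0.001]
ft_force: [0.2, 0.4, 0.1]
width: 0.0871
t 11.5 pos [ 0.4508 -0.1687  0.0129] x [ 0.     1.    -0.001] z [ 0.001 -0.001 -1.   ] F [0.2 0.4 0.1] w 0.0871 q [ 0.94  0.35 -0.75  2.01  0.31  0.89  0.02]
```

```bash
python3 -m inch '[[-0.08,-0.05,0.05,0,0,0],[0,0,0,0,0,0],[0,0,0,0,0,0]]' && python3 -m inch '[[0,0,0,0,0,0],[0,0,0,0,0,0],[0,0,0,0,0,0],[0,0,0,0,0,0],[0,0,0,0,0,0]]' -1 20 && python3 -m inch '[[0,0,-0.3,0,0,0],[0,0,-0.7,0,0,0],[0,0,-1,0,0,0],[0,0,-1,0,0,0],[0,0,-1,0,0,0]]'
```

```text
time: 11.88
ee_pos: [0.4482, -0.1719, 0.0103]
eef_rot: [0.707, 0.707, -0.0, 0.0]
ft_force: [1.0, -0.0, 0.1]
width: 0.0867
time: 12.5
ee_pos: [0.4482, -0.1717, 0.0101]
eef_rot: [0.707, 0.707, -0.0, -0.0]
ft_force: [0.1, 0.3, -0.0]
width: 0.0626
time: 13.12
ee_pos: [0.448, -0.1714, 0.1721]
eef_rot: [0.707, 0.707, -0.0, 0.0]
ft_force: [0.4, -0.3, -0.9]
width: 0.0626
```

```bash
python3 -m inch '[[1,0.9,0,0,0,0],[1,0.9,0,0,0,0],[1,0.9,0,0,0,0],[1,0.9,0,0,0,0],[0,0,0,0,0,0]]'
python3 - <<'E'
from h import *
s=st(); c=wrist("pics/w3.png"); P=pts(c); zr=s["ee_pos"][2]+.042-.0102
for dz in (0,):
    q=P[...,2]; mm=(abs(q-zr)<.004); mm[:, :190]=0; mm[:,322:]=0; mm[:215]=0; mm[277:]=0
    v,u=np.nonzero(mm);o=[]
    for r in range(225,277):
        x=u[v==r]
        if len(x): o+=[(x.min(),r),(x.max(),r)]
    W=np.array([P[r,x,:2] for x,r in o]); print("held",fitc(W,.032),W[:,0].min(),W[:,0].max(),len(u))
Z=P[...,2][mm]; A=np.c_[P[...,0][mm],P[...,1][mm],np.ones(mm.sum())]; print("plane slope",np.linalg.lstsq(A,Z,rcond=None)[0])
E
```

```text
time: 13.75
ee_pos: [0.5934, -0.0064, 0.1705]
eef_rot: [0.705, 0.709, 0.001, -0.001]
ft_force: [-1.1, 0.4, -1.3]
width: 0.0625
t 13.75 pos [ 0.5934 -0.0064  0.1705] x [-0.006  1.     0.004] z [ 0.     0.004 -1.   ] F [-1.1  0.4 -1.3] w 0.0625 q [ 0.62  0.43 -0.88  1.58  0.34  1.29 -0.3 ]
held (array([ 0.5946, -0.0069]), 0.0006) 0.5640535803963027 0.6265274861973662 1852
plane slope [-0.00170002  0.00502702  0.2037076 ]
```

View pics/w3.png

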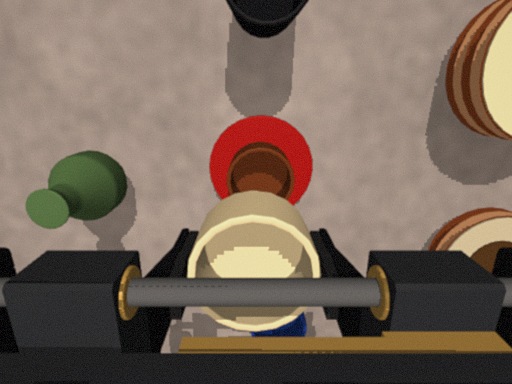

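Run:
```python
from h import *
c=wrist(); P=pts(c); q=P[...,2]
mm=(q>.044)&(q<.056); mm[:130]=0; mm[195:]=0; mm[:,:215]=0; mm[:,310:]=0
v,u=np.nonzero(mm); print(len(u),u.min(),u.max(),v.min(),v.max(), np.median(q[mm]))
o=[]
for x in range(u.min(),u.max()+1):
    y=v[u==x]
    if len(y): o.append((x,y.min()))
W=np.array([P[r,x,:2] for x,r in o]); print("brown",fitc(W,.032))
W=np.array([ray(c,(x,r-.5),.05)[:2] for x,r in o]); print("brown ray",fitc(W,.032))
```

```text
673 227 295 143 194 0.05086164514391356
brown (array([ 0.6003, -0.0025]), 0.0002)
brown ray (array([ 0.6002, -0.0017]), 0.0003)
```

```bash
python3 -m inch '[[0.12,0.14,0,0,0,0],[0,0,0,0,0,0],[0,0,1,0,0,0],[0,0,1,0,0,0],[0,0,0.5,0,0,0]]' >/dev/null; python3 -m inch '[[0,0,0,0,0,0],[0,0,0,0,0,0]]' && python3 -c "from h import *;st()"
```

```text
time: 14.72
ee_pos: [0.5989, -0.0069, 0.0718]
eef_rot: [0.707, 0.707, 0.001, 0.001]
ft_force: [-0.4, -0.4, -1.5]
width: 0.0626
t 14.72 pos [ 0.5989 -0.0069  0.0718] x [ 0.001  1.    -0.   ] z [ 0.002 -0.    -1.   ] F [-0.4 -0.4 -1.5] w 0.0626 q [ 0.58  0.54 -0.83  1.67  0.43  1.12 -0.37]
```

```bash
python3 -m inch '[[0.13,0,0,0,0,0],[0,0,0.15,0,0,0],[0,0,0,0,0,0],[0,0,0,0,0,0]]' && python3 -c "from h import *;st()"
```

```text
time: 15.22
ee_pos: [0.5978, -0.0018, 0.0641]
eef_rot: [0.707, 0.707, -0.0, -0.0]
ft_force: [-0.2, 0.5, -1.3]
width: 0.0624
t 15.22 pos [ 0.5978 -0.0018  0.0641] x [ 0.  1. -0.] z [-0. -0. -1.] F [-0.2  0.5 -1.3] w 0.0624 q [ 0.57  0.55 -0.82  1.67  0.44  1.11 -0.38]
```

```bash
python3 -m inch '[[0,0.03,0.1,0,0,0],[0,0,0.07,0,0,0],[0,0,0,0,0,0]]' ; python3 -m inch '[[0,0,0.03,0,0,0],[0,0,0.03,0,0,0],[0,0,0,0,0,0]]'
```

```text
time: 15.6
ee_pos: [0.5988, -0.0018, 0.057]
eef_rot: [0.707, 0.707, -0.0, -0.0]
ft_force: [0.9, -0.6, -1.5]
width: 0.0625
time: 15.98
ee_pos: [0.5992, -0.0018, 0.0552]
eef_rot: [0.707, 0.707, 0.0, 0.0]
ft_force: [-0.3, -1.0, 2.0]
width: 0.0625
```

```bash
python3 -m inch '[[0,0,0.01,0,0,0],[0,0,0,0,0,0]]'; python3 -m inch '[[0,0,0,0,0,0],[0,0,0,0,0,0],[0,0,0,0,0,0],[0,0,0,0,0,0]]' 1 && python3 -m inch '[[0,0,-0.3,0,0,0],[0,0,-0.7,0,0,0],[0,0,-1,0,0,0],[0,0,-1,0,0,0],[0,0,-0.5,0,0,0]]'>/dev/null && python3 -m inch '[[-1,-0.5,0,0,0,0],[-1,-1,0,0,0,0],[-1,-1,0,0,0,0],[-1,-1,0,0,0,0],[-1,0,0,0,0,0]]' >/dev/null; python3 -m inch '[[-1,0,0,0,0,0],[-1,0,0,0,0,0],[0,0,0,0,0,0]]'
python3 - <<'E'
from h import *
st(); c=camera("top"); P=pts(c)
print("cream",bycol(P,(.5997,-.003),.045,.08,.095))
print("lid",bycol(P,(.45,-.332),.045,.007,.016),bycol(P,(.45,-.332),.045,.027,.045))
c=wrist("pics/w4.png"); P=pts(c); print("lid wr",bycol(P,(.45,-.332),.045,.007,.016),bycol(P,(.45,-.332),.025,.027,.045))
c=camera("scene"); cv2.imwrite("pics/s4.png",c["img"][80:300,100:460,::-1].repeat(2,0).repeat(2,1))
E
```

```text
time: 16.23
ee_pos: [0.5992, -0.0018, 0.0552]
eef_rot: [0.707, 0.707, -0.0, 0.0]
ft_force: [-2.6, -1.0, 6.6]
width: 0.0623
time: 16.73
ee_pos: [0.5991, -0.0018, 0.0545]
eef_rot: [0.707, 0.707, 0.0, 0.0]
ft_force: [-0.3, -0.9, 0.4]
width: 0.0858
time: 18.35
ee_pos: [0.4577, -0.2848, 0.1938]
eef_rot: [0.709, 0.705, -0.0, -0.001]
ft_force: [-0.1, 0.7, -0.0]
width: 0.087
t 18.35 pos [ 0.4577 -0.2848  0.1938] x [0.005 1.    0.   ] z [-0.001  0.001 -1.   ] F [-0.1  0.7 -0. ] w 0.087 q [ 1.16  0.25 -0.79  1.69  0.18  1.28  0.33]
cream (array([ 0.5977, -0.0038,  0.0321,  0.0863]), 204)
lid (array([ 0.4493, -0.3327,  0.0325,  0.0109]), 552) (array([ 0.4495, -0.332 ,  0.0119,  0.0325]), 100)
lid wr (array([ 0.4519, -0.3306,  0.0319,  0.0121]), 1765) (array([ 0.4518, -0.3308,  0.012 ,  0.0338]), 355)
```

View pics/s4.png

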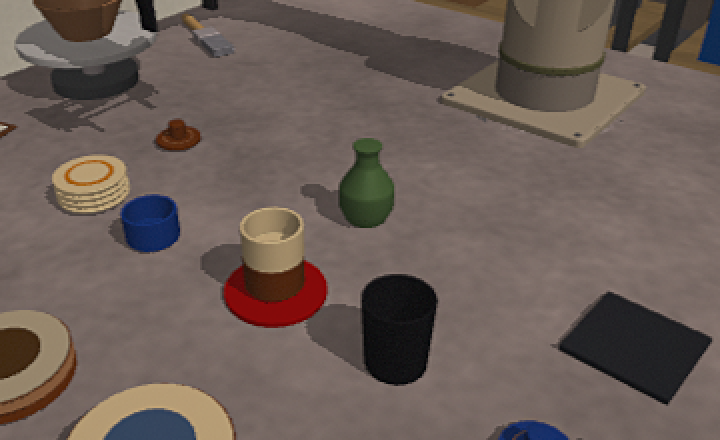

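View pics/w4.png

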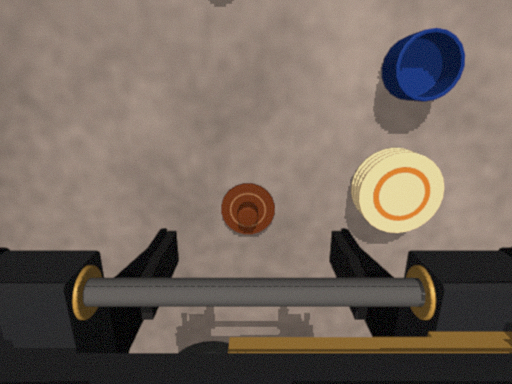

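```bash
python3 -m inch '[[-0.8,-0.17,0,0,0,0],[-0.35,0,0,0,0,0],[0,0,1,0,0,0],[0,0,1,0,0,0],[0,0,1,0,0,0]]' 0.1 >/dev/null; python3 -m inch '[[0,0,0.6,0,0,0],[0,0,0,0,0,0],[0,0,0,0,0,0]]' && python3 -c "from h import *;st()"
```

```text
time: 19.5
ee_pos: [0.4531, -0.3275, 0.0518]
eef_rot: [0.707, 0.707, 0.0, 0.001]
ft_force: [1.3, -0.7, 1.0]
width: 0.0482
t 19.5 pos [ 0.4531 -0.3275  0.0518] x [-0.     1.    -0.001] z [ 0.001 -0.001 -1.   ] F [ 1.3 -0.7  1. ] w 0.0482 q [ 1.13  0.44 -0.71  1.79  0.33  1.03  0.3 ]
```

```bash
python3 -m inch '[[-0.09,-0.05,0,0,0,0],[0,0,0.5,0,0,0],[0,0,0.3,0,0,0],[0,0,0,0,0,0],[0,0,0,0,0,0]]' && python3 -c "from h import *;st()"
```

```text
time: 20.12
ee_pos: [0.4504, -0.3312, 0.0186]
eef_rot: [0.707, 0.707, 0.0, -0.0]
ft_force: [-0.3, 0.6, 0.2]
width: 0.0478
t 20.12 pos [ 0.4504 -0.3312  0.0186] x [0. 1. 0.] z [ 0.  0. -1.] F [-0.3  0.6  0.2] w 0.0478 q [ 1.12  0.49 -0.69  1.81  0.37  0.97  0.28]
```

```bash
python3 -m inch '[[0,0,0.09,0,0,0],[0,0,0,0,0,0]]' && python3 -m inch '[[0,0,0,0,0,0],[0,0,0,0,0,0],[0,0,0,0,0,0],[0,0,0,0,0,0],[0,0,0,0,0,0]]' -1 20 && python3 -m inch '[[0,0,-0.3,0,0,0],[0,0,-0.7,0,0,0],[0,0,-1,0,0,0],[0,0,-1,0,0,0],[0,0,-1,0,0,0]]' && python3 -m inch '[[0,0,-0.5,0,0,0],[0,0,0,0,0,0],[0,0,0,0,0,0]]'
python3 - <<'E'
from h import *
st();c=wrist("pics/w5.png")
E
```

```text
time: 20.38
ee_pos: [0.4501, -0.3313, 0.0149]
eef_rot: [0.707, 0.707, -0.0, 0.0]
ft_force: [-0.5, -0.2, -0.4]
width: 0.048
time: 21.0
ee_pos: [0.4503, -0.3313, 0.0151]
eef_rot: [0.707, 0.707, 0.0, 0.0]
ft_force: [-0.6, 0.1, 1.8]
width: 0.0234
time: 21.62
ee_pos: [0.45, -0.331, 0.177]
eef_rot: [0.707, 0.707, -0.0, 0.0]
ft_force: [0.6, -0.6, -0.9]
width: 0.0234
time: 22.0
ee_pos: [0.4496, -0.3311, 0.1941]
eef_rot: [0.707, 0.707, -0.0, -0.001]
ft_force: [-0.5, -0.5, -1.8]
width: 0.0235
t 22.0 pos [ 0.4496 -0.3311  0.1941] x [0.    1.    0.001] z [-0.001  0.001 -1.   ] F [-0.5 -0.5 -1.8] w 0.0235 q [ 1.2   0.29 -0.77  1.65  0.21  1.29  0.4 ]
```

View pics/w5.png

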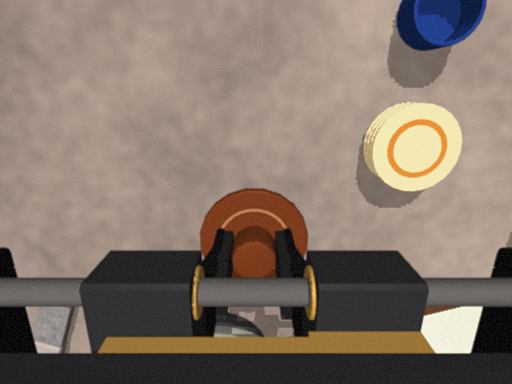

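```bash
python3 -m inch '[[1,0.5,0,0,0,0],[1,0.5,0,0,0,0],[1,0.5,0,0,0,0],[1,0.5,0,0,0,0],[1,0.5,0,0,0,0]]' >/dev/null;  python3 -m inch '[[1,0.5,0,0,0,0],[1,0.5,0,0,0,0],[1,0.2,0,0,0,0],[0,0,0,0,0,0],[0,0,0,0,0,0]]'
python3 - <<'E'
from h import *
st();c=wrist("pics/w6.png");P=pts(c)
m=(P[...,2]>.08)&(P[...,2]<.095);v,u=np.nonzero(m);print(len(u),u.min(),u.max(),v.min(),v.max())
E
```

```text
time: 23.3
ee_pos: [0.5978, -0.012, 0.194]
eef_rot: [0.707, 0.707, -0.001, -0.0]
ft_force: [0.4, -0.3, -1.3]
width: 0.0236
t 23.3 pos [ 0.5978 -0.012   0.194 ] x [ 0.001  1.    -0.   ] z [-0.002 -0.    -1.   ] F [ 0.4 -0.3 -1.3] w 0.0236 q [ 0.63  0.42 -0.88  1.54  0.33  1.34 -0.29]
1401 61 295 0 200
```

View pics/w6.png

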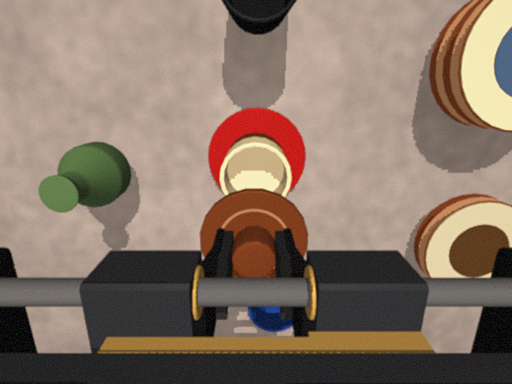

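Run:
```python
from h import *
c=wrist();P=pts(c);s=read_state();q=P[...,2]
def arc(mm,vmax,z,r,n):
    mm=mm.copy(); mm[vmax:]=0; mm[:,:195]=0; mm[:,315:]=0; mm[:100]=0
    v,u=np.nonzero(mm); o=[(x,v[u==x].min()) for x in range(u.min()+1,u.max()) if (u==x).any()]
    W=np.array([ray(c,(x,y-.5),z)[:2] for x,y in o]); print(n,fitc(W,r),len(o))
arc((q>.08)&(q<.095),185,.087,.0318,"cream")
zl=s["ee_pos"][2]-.004
arc(abs(q-zl)<.006,232,zl,.032,"lid")
```

```text
cream (array([ 0.5999, -0.0008]), 0.0003) 71
lid (array([ 0.5987, -0.0118]), 0.0003) 105
```

```bash
python3 -m inch '[[0.25,0.03,0,0,0,0],[0,0,0,0,0,0],[0,0,1,0,0,0],[0,0,0.8,0,0,0],[0,0,0,0,0,0]]' >/dev/null; python3 -m inch '[[0,0,0,0,0,0]]'; python3 -c "from h import *;st()"
```

```text
time: 24.15
ee_pos: [0.6002, -0.0012, 0.1244]
eef_rot: [0.707, 0.707, 0.001, 0.001]
ft_force: [-0.4, 0.9, -0.6]
width: 0.023
t 24.15 pos [ 0.6002 -0.0012  0.1244] x [0. 1. 0.] z [ 0.002  0.    -1.   ] F [-0.4  0.9 -0.6] w 0.023 q [ 0.59  0.49 -0.86  1.62  0.39  1.22 -0.35]
```

```bash
python3 -m inch '[[0,0,0.3,0,0,0],[0,0,0.2,0,0,0],[0,0,0,0,0,0],[0,0,0,0,0,0]]'; python3 -m inch '[[0,0,0.05,0,0,0],[0,0,0,0,0,0],[0,0,0,0,0,0]]'; python3 -c "from h import *;st()"
```

```text
time: 24.65
ee_pos: [0.5996, -0.0014, 0.1031]
eef_rot: [0.707, 0.707, 0.0, 0.0]
ft_force: [-0.2, -0.2, -0.9]
width: 0.0235
time: 25.02
ee_pos: [0.5995, -0.0014, 0.101]
eef_rot: [0.707, 0.707, 0.0, 0.0]
ft_force: [-0.7, -0.2, -1.4]
width: 0.0234
t 25.02 pos [ 0.5995 -0.0014  0.101 ] x [ 0.  1. -0.] z [ 0. -0. -1.] F [-0.7 -0.2 -1.4] w 0.0234 q [ 0.58  0.51 -0.85  1.64  0.41  1.18 -0.36]
```

```bash
python3 -m inch '[[0,0,0.05,0,0,0],[0,0,0.03,0,0,0],[0,0,0,0,0,0]]'; python3 -m inch '[[0,0,0.03,0,0,0],[0,0,0,0,0,0]]'
```

```text
time: 25.4
ee_pos: [0.5994, -0.0014, 0.0976]
eef_rot: [0.707, 0.707, -0.0, -0.0]
ft_force: [-0.0, -0.2, -2.6]
width: 0.0233
time: 25.65
ee_pos: [0.5997, -0.0013, 0.097]
eef_rot: [0.707, 0.707, 0.0, 0.0]
ft_force: [-2.0, -0.1, 4.2]
width: 0.0232
```

```bash
python3 -m inch '[[0,0,0,0,0,0],[0,0,0,0,0,0],[0,0,0,0,0,0],[0,0,0,0,0,0]]' 0.2 && python3 -m inch '[[0,0,-0.3,0,0,0],[0,0,-0.7,0,0,0],[0,0,-1,0,0,0],[0,0,-0.6,0,0,0],[-1,0,0,0,0,0]]' && python3 -m inch '[[-1,0,0,0,0,0],[-1,0,0,0,0,0],[-1,0.2,0,0,0,0],[0,0.2,0,0,0,0],[0,0,0,0,0,0]]' 1;  python3 - <<'E'
from h import *
st(); c=camera("top"); P=pts(c)
print("lid disc",bycol(P,(.5997,-.003),.045,.088,.098),"knob",bycol(P,(.5997,-.003),.03,.105,.125))
print("blue",bycol(P,(.62,-.178),.045,.036,.05))
c=wrist("pics/w7.png"); P=pts(c); print("blue wr",bycol(P,(.62,-.178),.045,.036,.05))
c=camera("scene"); cv2.imwrite("pics/s7.png",c["img"][80:300,100:460,::-1].repeat(2,0).repeat(2,1))
E
```

```text
time: 26.15
ee_pos: [0.5995, -0.0014, 0.0965]
eef_rot: [0.707, 0.707, -0.0, -0.0]
ft_force: [0.4, 0.1, 0.6]
width: 0.0504
time: 26.78
ee_pos: [0.6007, -0.0377, 0.2042]
eef_rot: [0.705, 0.709, 0.002, 0.001]
ft_force: [0.8, -0.8, 0.2]
width: 0.0521
time: 27.4
ee_pos: [0.6159, -0.1603, 0.201]
eef_rot: [0.707, 0.707, 0.001, -0.0]
ft_force: [0.4, -0.3, -0.0]
width: 0.0862
t 27.4 pos [ 0.6159 -0.1603  0.201 ] x [-0.     1.     0.001] z [ 0.001  0.001 -1.   ] F [ 0.4 -0.3 -0. ] w 0.0862 q [ 0.78  0.49 -0.82  1.42  0.36  1.38 -0.05]
lid disc (array([ 0.5982, -0.0031,  0.032 ,  0.0928]), 657) knob (array([ 0.5978, -0.0026,  0.0119,  0.1141]), 118)
blue (array([ 0.6203, -0.1786,  0.0323,  0.0414]), 123)
blue wr (array([ 0.623 , -0.1763,  0.0321,  0.0425]), 788)
```

View pics/s7.png

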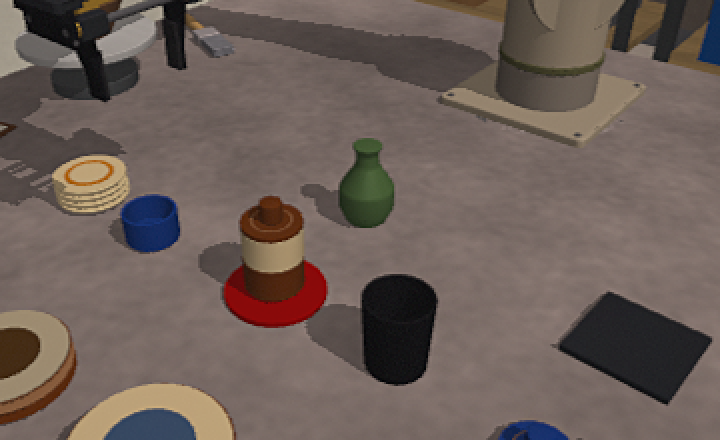

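View pics/w7.png

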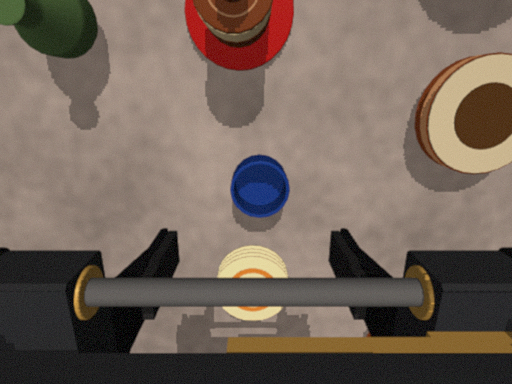

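```bash
python3 -m inch '[[-0.42,0.14,0,0,0,0],[0,0,1,0,0,0],[0,0,1,0,0,0],[0,0,1,0,0,0],[0,0,0.6,0,0,0]]' >/dev/null; python3 -m inch '[[0,0,0,0,0,0],[0,0,0,0,0,0]]' && python3 -c "from h import *;st()"
```

```text
time: 28.42
ee_pos: [0.6218, -0.1787, 0.0578]
eef_rot: [0.707, 0.707, 0.0, 0.001]
ft_force: [-0.0, -0.5, 1.3]
width: 0.0869
t 28.43 pos [ 0.6218 -0.1787  0.0578] x [ 0.001  1.    -0.001] z [ 0.001 -0.001 -1.   ] F [-0.  -0.5  1.3] w 0.0869 q [ 0.76  0.63 -0.76  1.54  0.46  1.15 -0.09]
```

```bash
python3 -m inch '[[0.04,0,0.5,0,0,0],[0,0,0.5,0,0,0],[0,0,0.19,0,0,0],[0,0,0,0,0,0],[0,0,0,0,0,0]]' && python3 -c "from h import *;st()"
```

```text
time: 29.05
ee_pos: [0.6214, -0.1766, 0.0095]
eef_rot: [0.707, 0.707, 0.0, 0.0]
ft_force: [-0.3, -0.2, 0.1]
width: 0.087
t 29.05 pos [ 0.6214 -0.1766  0.0095] x [ 0.  1. -0.] z [ 0.001 -0.    -1.   ] F [-0.3 -0.2  0.1] w 0.087 q [ 0.74  0.69 -0.73  1.57  0.5   1.07 -0.12]
```

```bash
python3 -m inch '[[0,0,0,0,0,0],[0,0,0,0,0,0],[0,0,0,0,0,0],[0,0,0,0,0,0],[0,0,0,0,0,0]]' -1 20 && python3 -m inch '[[0,0,-0.3,0,0,0],[0,0,-0.7,0,0,0],[0,0,-1,0,0,0],[0,0,-1,0,0,0],[0,0,-1,0,0,0]]' && python3 -m inch '[[0,0,-1,0,0,0],[0,-1,0,0,0,0],[0,-1,0,0,0,0],[0.5,-0.5,0,0,0,0],[1,0,0,0,0,0]]'; python3 -c "from h import *;st()"
```

```text
time: 29.68
ee_pos: [0.6212, -0.1766, 0.0092]
eef_rot: [0.707, 0.707, 0.0, 0.0]
ft_force: [-0.5, 0.1, 1.1]
width: 0.0621
time: 30.3
ee_pos: [0.6208, -0.1764, 0.1709]
eef_rot: [0.707, 0.707, 0.0, 0.0]
ft_force: [1.2, -0.7, -1.7]
width: 0.0625
time: 30.92
ee_pos: [0.5195, -0.1179, 0.2094]
eef_rot: [0.709, 0.705, -0.001, 0.001]
ft_force: [0.1, 0.0, -1.0]
width: 0.0626
t 30.93 pos [ 0.5195 -0.1179  0.2094] x [ 0.005  1.    -0.002] z [-0.    -0.002 -1.   ] F [ 0.1  0.  -1. ] w 0.0626 q [ 0.93  0.25 -0.91  1.69  0.2   1.31 -0.02]
```

```bash
python3 -m inch '[[1,-0.2,0,0,0,0],[1,-0.2,0,0,0,0],[1,-0.2,0,0,0,0],[1,-0.2,0,0,0,0],[1,-0.2,0,0,0,0]]' >/dev/null && python3 -m inch '[[1,-0.2,0,0,0,0],[1,-0.2,0,0,0,0],[1,-0.2,0,0,0,0],[1,-0.2,0,0,0,0],[0,0,0,0,0,0]]'
python3 - <<'E'
from h import *
s=st()
c=wrist("pics/w8.png");P=pts(c);q=P[...,2]
hsv=cv2.cvtColor(c["img"],cv2.COLOR_RGB2HSV)
m=((hsv[...,2]<70)&(abs(q-.008)<.006)).astype(np.uint8); v,u=np.nonzero(m); print(len(u),u.min(),u.max(),v.min(),v.max())
E
```

```text
time: 32.17
ee_pos: [0.4473, 0.2471, 0.2096]
eef_rot: [0.705, 0.709, 0.0, -0.0]
ft_force: [0.3, -0.7, -0.9]
width: 0.0624
t 32.17 pos [0.4473 0.2471 0.2096] x [-0.006  1.     0.001] z [ 0.     0.001 -1.   ] F [ 0.3 -0.7 -0.9] w 0.0624 q [ 0.42  0.25 -1.14  1.73  0.23  1.31 -0.76]
9050 201 396 50 330
```

View pics/w8.png

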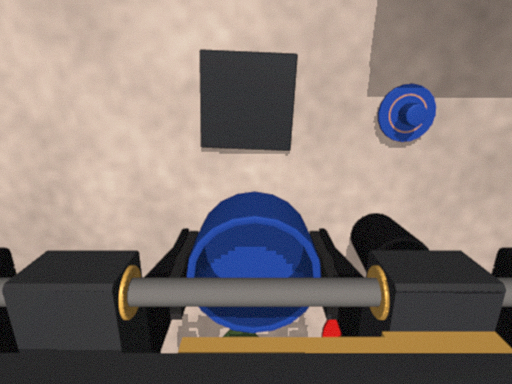

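Run:
```python
from h import *
c=wrist();P=pts(c);q=P[...,2];s=st()
g=c["img"].max(-1); m=(g<75).astype(np.uint8); m[165:]=0; m[:,:185]=0; m[:,315:]=0
cn=max(cv2.findContours(m,0,1)[0],key=cv2.contourArea)
W=np.array([ray(c,u,.008)[:2] for u in cn[:,0]],np.float32); print("slate",cv2.minAreaRect(W))
print("lid",bycol(P,(.617,.3065),.05,.007,.016),bycol(P,(.617,.3065),.025,.027,.045))
zr=s["ee_pos"][2]+.042-.0093; mm=(abs(q-zr)<.005); mm[:, :185]=0; mm[:,325:]=0; mm[:215]=0; mm[277:]=0
v,u=np.nonzero(mm);o=[]
for r in range(225,277):
    x=u[v==r]
    if len(x): o+=[(x.min(),r),(x.max(),r)]
W=np.array([P[r,x,:2] for x,r in o]); print("held",fitc(W,.0318),W[:,0].min(),W[:,0].max())
```

```text
t 32.27 pos [0.4489 0.2436 0.2092] x [-0.001  1.    -0.001] z [ 0.    -0.001 -1.   ] F [ 0.6 -0.3 -1.4] w 0.0625 q [ 0.42  0.25 -1.13  1.73  0.23  1.31 -0.76]
slate ((0.44023972749710083, 0.31885358691215515), (0.10311634838581085, 0.10302022844552994), 88.13468170166016)
lid (array([0.6184, 0.3086, 0.0322, 0.0123]), 2143) (array([0.6179, 0.3083, 0.0122, 0.0337]), 452)
held (array([0.4491, 0.2452]), 0.001) 0.41618144947253133 0.4828111460211368
```

```bash
python3 -m inch '[[0.9,-0.1,0,0,0,0],[0.93,-0.1,0,0,0,0],[0,0,1,0,0,0],[0,0,1,0,0,0],[0,0,1,0,0,0]]' >/dev/null; python3 -m inch '[[0,0,0.6,0,0,0],[0,0,0,0,0,0],[0,0,0,0,0,0]]'; python3 -c "from h import *;st()"
```

```text
time: 33.28
ee_pos: [0.4421, 0.3165, 0.0661]
eef_rot: [0.708, 0.707, 0.001, 0.0]
ft_force: [0.4, 0.6, -0.5]
width: 0.0626
t 33.27 pos [0.4421 0.3165 0.0661] x [0.002 1.    0.   ] z [ 0.001  0.    -1.   ] F [ 0.4  0.6 -0.5] w 0.0626 q [ 0.13  0.5  -1.02  1.81  0.48  1.1  -1.06]
```

```bash
python3 -m inch '[[0.01,-0.03,0.5,0,0,0],[0,0,0.4,0,0,0],[0,0,0.2,0,0,0],[0,0,0,0,0,0],[0,0,0,0,0,0]]'; python3 -c "from h import *;st()"
```

```text
time: 33.9
ee_pos: [0.4401, 0.3174, 0.0212]
eef_rot: [0.707, 0.707, 0.0, 0.0]
ft_force: [-0.3, -0.3, -0.4]
width: 0.0622
t 33.9 pos [0.4401 0.3174 0.0212] x [0. 1. 0.] z [ 0.  0. -1.] F [-0.3 -0.3 -0.4] w 0.0622 q [ 0.09  0.56 -0.97  1.84  0.54  1.03 -1.11]
```

```bash
python3 -m inch '[[0,0,0.05,0,0,0],[0,0,0.03,0,0,0],[0,0,0,0,0,0]]';  python3 -m inch '[[0,0,0.03,0,0,0],[0,0,0,0,0,0]]'
```

```text
time: 34.28
ee_pos: [0.44, 0.317, 0.0177]
eef_rot: [0.707, 0.707, -0.0, 0.0]
ft_force: [0.1, -0.3, -1.2]
width: 0.0625
time: 34.52
ee_pos: [0.4401, 0.3172, 0.017]
eef_rot: [0.707, 0.707, 0.0, 0.0]
ft_force: [-2.0, -2.0, 5.4]
width: 0.0622
```

```bash
python3 -m inch '[[0,0,0,0,0,0],[0,0,0,0,0,0],[0,0,0,0,0,0],[0,0,0,0,0,0]]' 1 && python3 -m inch '[[0,0,-0.3,0,0,0],[0,0,-0.7,0,0,0],[0,0,-1,0,0,0],[0,0,-1,0,0,0],[0,0,-0.6,0,0,0]]' && python3 -m inch '[[-0.5,1,0,0,0,0],[-0.6,1,0,0,0,0],[0,1,0,0,0,0],[0,1,0,0,0,0],[0,0,0,0,0,0]]';  python3 - <<'E'
from h import *
st(); c=camera("top"); P=pts(c)
print("blue pot",bycol(P,(.44,.316),.045,.044,.056)); print("lid",bycol(P,(.617,.3065),.05,.007,.016))
c=wrist("pics/w9.png"); P=pts(c); print("lid wr",bycol(P,(.617,.3065),.05,.007,.016),bycol(P,(.617,.3065),.025,.027,.045))
E
```

```text
time: 35.02
ee_pos: [0.44, 0.3171, 0.0165]
eef_rot: [0.707, 0.707, -0.0, 0.0]
ft_force: [0.4, 0.4, 0.9]
width: 0.0859
time: 35.65
ee_pos: [0.4403, 0.3178, 0.1633]
eef_rot: [0.707, 0.707, 0.001, 0.0]
ft_force: [0.9, 0.0, -0.2]
width: 0.087
time: 36.28
ee_pos: [0.6022, 0.2721, 0.1604]
eef_rot: [0.708, 0.706, 0.0, -0.0]
ft_force: [0.3, 0.4, 0.1]
width: 0.0874
t 36.27 pos [0.6022 0.2721 0.1604] x [0.003 1.    0.001] z [-0.     0.001 -1.   ] F [0.3 0.4 0.1] w 0.0874 q [ 0.15  0.63 -0.96  1.4   0.51  1.37 -0.82]
blue pot (array([ 0.,  0.,  0., nan]), 0)
lid (array([0.6392, 0.2863, 0.0085, 0.0088]), 6)
lid wr (array([0.6185, 0.3082, 0.032 , 0.0122]), 2670) (array([0.6187, 0.3082, 0.0119, 0.0338]), 510)
  return _methods._mean(a, axis=axis, dtype=dtype,
  ret = ret.dtype.type(ret / rcount)
```

View pics/w9.png

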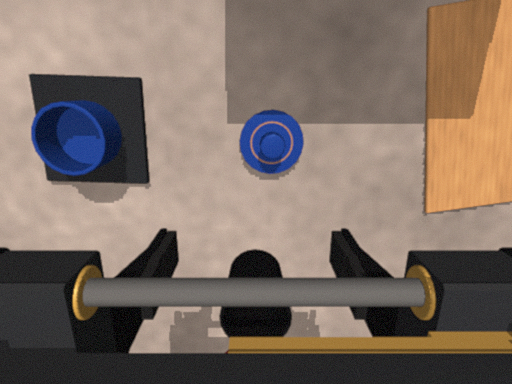

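```bash
python3 -m inch '[[0.88,0.4,0,0,0,0],[0,0,0,0,0,0],[0,0,1,0,0,0],[0,0,1,0,0,0],[0,0,0.6,0,0,0]]' 0.1 >/dev/null; python3 -m inch '[[0,0,0,0,0,0],[0,0,0,0,0,0],[0,0,0,0,0,0]]'; python3 -c "from h import *;st()"
```

```text
time: 37.38
ee_pos: [0.6167, 0.3088, 0.0583]
eef_rot: [0.707, 0.707, 0.001, 0.0]
ft_force: [-0.5, -0.3, 0.2]
width: 0.048
t 37.38 pos [0.6167 0.3088 0.0583] x [0.001 1.    0.001] z [ 0.002  0.001 -1.   ] F [-0.5 -0.3  0.2] w 0.048 q [ 0.05  0.77 -0.89  1.41  0.61  1.24 -0.89]
```

```bash
python3 -m inch '[[-0.03,0.04,0.5,0,0,0],[0,0,0.35,0,0,0],[0,0,0.1,0,0,0],[0,0,0,0,0,0],[0,0,0,0,0,0]]'; python3 -c "from h import *;st()"
```

```text
time: 38.0
ee_pos: [0.6178, 0.3073, 0.019]
eef_rot: [0.707, 0.707, 0.0, 0.0]
ft_force: [0.6, 0.4, 0.9]
width: 0.0478
t 38.0 pos [0.6178 0.3073 0.019 ] x [0. 1. 0.] z [ 0.001  0.    -1.   ] F [0.6 0.4 0.9] w 0.0478 q [ 0.04  0.81 -0.86  1.43  0.64  1.19 -0.91]
```

```bash
python3 -m inch '[[0,0,0.1,0,0,0],[0,0,0,0,0,0]]' && python3 -m inch '[[0,0,0,0,0,0],[0,0,0,0,0,0],[0,0,0,0,0,0],[0,0,0,0,0,0],[0,0,0,0,0,0]]' -1 20 && python3 -m inch '[[0,0,-0.3,0,0,0],[0,0,-0.7,0,0,0],[0,0,-1,0,0,0],[0,0,-1,0,0,0],[0,0,-0.6,0,0,0]]' && python3 -m inch '[[0,-1,0,0,0,0],[0,-1,0,0,0,0],[0,-1,0,0,0,0],[0,-1,0,0,0,0],[0,0,0,0,0,0]]'
python3 - <<'E'
from h import *
st();c=wrist("pics/w10.png")
E
```

```text
time: 38.25
ee_pos: [0.6175, 0.3069, 0.0143]
eef_rot: [0.707, 0.707, -0.0, 0.0]
ft_force: [0.5, -0.1, 0.4]
width: 0.048
time: 38.88
ee_pos: [0.6177, 0.307, 0.0146]
eef_rot: [0.707, 0.707, 0.0, 0.0]
ft_force: [0.3, -0.3, 0.6]
width: 0.0233
time: 39.5
ee_pos: [0.6179, 0.3077, 0.1618]
eef_rot: [0.707, 0.707, 0.001, 0.0]
ft_force: [-0.1, 0.7, -0.8]
width: 0.0232
time: 40.12
ee_pos: [0.455, 0.3078, 0.1595]
eef_rot: [0.706, 0.708, -0.0, 0.001]
ft_force: [-0.0, -0.8, -0.5]
width: 0.0233
t 40.12 pos [0.455  0.3078 0.1595] x [-0.003  1.    -0.002] z [ 0.001 -0.002 -1.   ] F [-0.  -0.8 -0.5] w 0.0233 q [ 0.21  0.41 -1.09  1.7   0.38  1.26 -0.96]
```

View pics/w10.png

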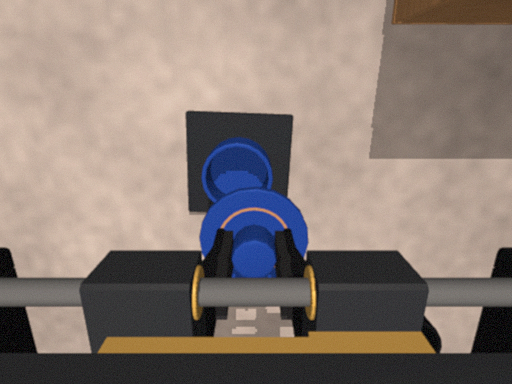

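Run:
```python
from h import *
c=wrist();P=pts(c);s=st();q=P[...,2]
def arc(mm,vmax,z,r,n):
    mm=mm.copy(); mm[vmax:]=0; mm[:,:185]=0; mm[:,315:]=0; mm[:100]=0
    v,u=np.nonzero(mm); o=[(x,v[u==x].min()) for x in range(u.min()+1,u.max()) if (u==x).any()]
    W=np.array([ray(c,(x,y-.5),z)[:2] for x,y in o]); print(n,fitc(W,r),len(o))
arc((q>.045)&(q<.056),180,.05,.0318,"pot")
zl=s["ee_pos"][2]-.004
arc(abs(q-zl)<.006,232,zl,.032,"lid")
```

```text
t 40.23 pos [0.4581 0.3069 0.1593] x [ 0.  1. -0.] z [ 0.002 -0.    -1.   ] F [ 0.2  0.2 -1.5] w 0.0232 q [ 0.21  0.41 -1.08  1.7   0.39  1.26 -0.96]
pot (array([0.4411, 0.3177]), 0.0003) 70
lid (array([0.4578, 0.3089]), 0.0002) 106
```

```bash
python3 -m inch '[[0.25,-0.43,0,0,0,0],[0,0,0,0,0,0],[0,0,1,0,0,0],[0,0,0.8,0,0,0],[0,0,0,0,0,0]]' >/dev/null; python3 -m inch '[[0,0,0,0,0,0]]'; python3 -c "from h import *;st()"
```

```text
time: 40.98
ee_pos: [0.4409, 0.3178, 0.0877]
eef_rot: [0.707, 0.707, 0.001, -0.0]
ft_force: [0.5, 0.5, -1.1]
width: 0.0234
t 40.98 pos [0.4409 0.3178 0.0877] x [0.    1.    0.001] z [ 0.001  0.001 -1.   ] F [ 0.5  0.5 -1.1] w 0.0234 q [ 0.15  0.48 -1.04  1.79  0.46  1.13 -1.05]
```

```bash
python3 -m inch '[[-0.02,0,0.3,0,0,0],[0,0,0.25,0,0,0],[0,0,0,0,0,0],[0,0,0,0,0,0]]'; python3 -c "from h import *;st()"
```

```text
time: 41.48
ee_pos: [0.4404, 0.3164, 0.0646]
eef_rot: [0.707, 0.707, 0.0, -0.0]
ft_force: [0.5, -0.0, -0.7]
width: 0.0237
t 41.48 pos [0.4404 0.3164 0.0646] x [0. 1. 0.] z [ 0.  0. -1.] F [ 0.5 -0.  -0.7] w 0.0237 q [ 0.13  0.51 -1.02  1.81  0.48  1.1  -1.06]
```

```bash
python3 -m inch '[[0,0,0.05,0,0,0],[0,0,0.05,0,0,0],[0,0,0,0,0,0]]'; python3 -m inch '[[0,0,0.03,0,0,0],[0,0,0,0,0,0]]'
```

```text
time: 41.85
ee_pos: [0.4404, 0.3162, 0.0604]
eef_rot: [0.707, 0.707, -0.0, 0.0]
ft_force: [0.4, -0.4, -0.4]
width: 0.0234
time: 42.1
ee_pos: [0.4405, 0.3164, 0.0595]
eef_rot: [0.707, 0.707, 0.0, 0.0]
ft_force: [-1.1, -0.4, 1.8]
width: 0.0233
```

Contact came at the expected height. I'll nudge down slightly, release and retreat.

```bash
python3 -m inch '[[0,0,0.01,0,0,0],[0,0,0,0,0,0]]'; python3 -m inch '[[0,0,0,0,0,0],[0,0,0,0,0,0],[0,0,0,0,0,0],[0,0,0,0,0,0]]' 0.2 && python3 -m inch '[[0,0,-0.3,0,0,0],[0,0,-0.7,0,0,0],[0,0,-1,0,0,0],[0,0,-1,0,0,0],[-0.5,0,-0.5,0,0,0]]' && python3 -m inch '[[-1,0,0,0,0,0],[-1,0,0,0,0,0],[-1,0,0,0,0,0],[-1,0,0,0,0,0],[-0.5,0,0,0,0,0]]' && python3 -m inch '[[-1,0,0,0,0,0],[-1,0,0,0,0,0],[0,0,0,0,0,0],[0,0,0,0,0,0]]'
python3 - <<'E'
from h import *
st(); c=camera("top"); cv2.imwrite("pics/topF.png",c["img"][:,:,::-1]); P=pts(c)
for n,a in {"blue lid disc":((.44,.316),.045,.05,.06),"blue knob":((.44,.316),.03,.07,.085),"brown lid disc":((.5997,-.003),.045,.088,.098),"brown knob":((.5997,-.003),.03,.105,.125),"vase":((.429,-.014),.05,.09,.11),"tumbler":((.6,.154),.06,.07,.09),"saucers":((.613,-.305),.06,.034,.045),"slate":((.4409,.3162),.09,.005,.012),"disc":((.599,-.002),.07,.005,.012)}.items():
    try: print(n,*bycol(P,*a))
    except Exception as e: print(n,"none")
for xy,z in (((.44,.316),.055),((.598,-.003),.092)):
    m=(np.hypot(P[...,0]-xy[0],P[...,1]-xy[1])<.029)&(abs(P[...,2]-z)<.006); Q=P[m]; print("slope",np.linalg.lstsq(np.c_[Q[:,:2],np.ones(len(Q))],Q[:,2],rcond=None)[0][:2],len(Q))
c=camera("scene"); cv2.imwrite("pics/sF.png",c["img"][80:340,100:480,::-1].repeat(2,0).repeat(2,1))
E
```

```text
time: 42.35
ee_pos: [0.4405, 0.3164, 0.0594]
eef_rot: [0.707, 0.707, 0.0, 0.0]
ft_force: [-1.3, -1.5, 6.6]
width: 0.0235
time: 42.85
ee_pos: [0.4404, 0.3163, 0.0588]
eef_rot: [0.707, 0.707, -0.0, 0.0]
ft_force: [0.5, -0.5, 0.2]
width: 0.0499
time: 43.48
ee_pos: [0.4402, 0.2982, 0.2019]
eef_rot: [0.706, 0.708, 0.002, 0.0]
ft_force: [0.7, 0.1, 0.2]
width: 0.0521
time: 44.1
ee_pos: [0.4404, 0.1142, 0.1995]
eef_rot: [0.708, 0.706, -0.0, 0.001]
ft_force: [-0.7, 0.0, -0.4]
width: 0.052
time: 44.6
ee_pos: [0.4404, 0.0372, 0.1994]
eef_rot: [0.707, 0.707, 0.0, 0.0]
ft_force: [0.8, -0.4, 0.7]
width: 0.0523
t 44.6 pos [0.4404 0.0372 0.1994] x [-0.  1. -0.] z [ 0.001 -0.    -1.   ] F [ 0.8 -0.4  0.7] w 0.0523 q [ 0.91 -0.02 -1.06  1.91 -0.02  1.25 -0.14]
blue lid disc [0.4395 0.3149 0.0326 0.0555] 617
blue knob [0.4395 0.3147 0.0122 0.0771] 117
brown lid disc [ 0.598  -0.0031  0.0319  0.0928] 639
brown knob [ 0.5978 -0.0026  0.012   0.1146] 118
vase [ 0.  0.  0. nan] 0
tumbler [0.6004 0.1536 0.0339 0.0788] 248
saucers [ 0.6129 -0.3053  0.0455  0.0386] 1362
slate [0.4384 0.3167 0.0722 0.0075] 1277
disc [ 0.5995 -0.0026  0.0549  0.0077] 525
slope [-0.00259278 -0.00824496] 476
slope [-0.00133552  0.00115773] 514
  return _methods._mean(a, axis=axis, dtype=dtype,
  ret = ret.dtype.type(ret / rcount)
```

View pics/sF.png

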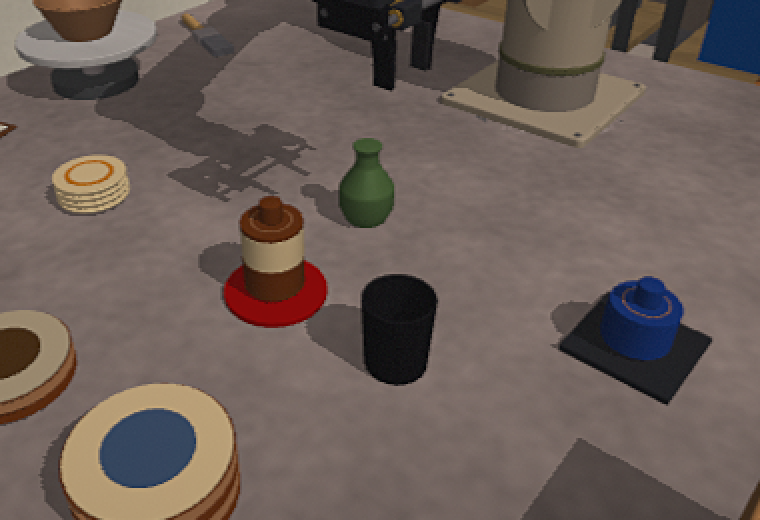

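View pics/topF.png

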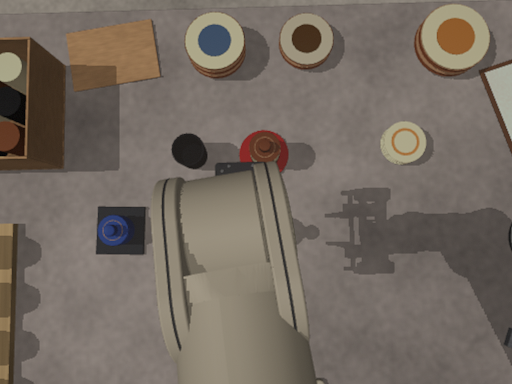

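Run:
```python
from h import *
c=camera("top");P=pts(c)
for n,xy,z in (("blue",(.4395,.3148),.055),("brown",(.598,-.003),.0925)):
    d=np.hypot(P[...,0]-xy[0],P[...,1]-xy[1]); Q=P[(d>.016)&(d<.027)&(abs(P[...,2]-z)<.003)]
    print(n,np.linalg.lstsq(np.c_[Q[:,:2],np.ones(len(Q))],Q[:,2],rcond=None)[0][:2],len(Q),Q[:,2].std())
T=P[300:380,20:110].reshape(-1,3); T=T[abs(T[:,2])<.004]; print("table",np.linalg.lstsq(np.c_[T[:,:2],np.ones(len(T))],T[:,2],rcond=None)[0][:2])
```

```text
blue [0.00226956 0.00149177] 312 0.0012211608769137953
brown [ 0.0053562  -0.00185073] 352 0.001226163033647245
table [-0.00021461 -0.00145027]
```

Both lids are level within the depth noise, so I'm handing in.

```bash
python3 -c "from bench import close_job; print(close_job())"
```

```text
the job is handed in; nothing more can be done
None
```

Both pottery sets are made up in the order asked, and the job was handed in at about 45 s. The brown pot, cream pot and brown lid stand on the red board; the blue pot and blue lid stand on the slate tile. Each piece was lowered to a light contact, at most 7 N upward, before it was released.

**Last checks (overhead and scene cameras):**
- **Heights:** the lid discs measured 92.8 mm on the red board (93 expected) and 55.5 mm on the slate (56 expected). These fit every piece being fully down.
- **Level:** both lids are level to about 0.3°, within the noise. A first fit on the blue lid gave 0.5°, but leaving out the edge pixels brought it down.
- **Centring:** the sets are about 2 mm from the middle of the red board and of the slate. The overhead and wrist cameras disagreed by about 2 mm, mainly in x, so I took values in between.
- **Bystanders:** the tumbler and saucers measured unmoved, to under 0.5 mm. The arm hid the vase from the overhead camera at the end, so that check gave no reading; the scene picture shows it where it was.
- **Grip widths:** the cream and blue pots measured about 62.5 mm across in the jaws, not 64. This did not affect the fit.

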